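Sort the wrapper's washed change parts into their trays

ROBOT

A 6-joint arm with a two-finger parallel gripper is mounted at the origin on the work surface. World frame = base frame: x ahead of the robot, y to its left, z up, the work surface at z = 0. Lengths are in m, angles in rad, forces in N, time in s.
With the tool pointing down it reaches from about 0.35 to 0.975 m from the base axis. Payload 7.1 kg.
Tool frame: the origin (TCP) lies at the very end of the fingers, on their centre line; the grasp point (between the pads) lies 19 mm behind it; x points along the fingers, y is the direction in which the jaws open and shut, and the axes are right-handed (so a half turn about x gives the same grasp; the last joint's range is limited). The gripper opens to 88 mm and grips with 3 to 60 N. Pads are 20 mm wide; open, the fingers measure 115 mm over their backs; the gripper's body (75 mm by 178 mm) begins 61 mm behind the grasp point.
Start: joints at [-1.177, 0.423, 1.63, -0, 1.089, -0.019], TCP at [0.251, -0.572, 0.223] pointing down, gripper open.
Joint ranges: [-3, 3], [-0.9, 2.11], [0.09, 2.58], [-1.31, 4.45], [0.11, 2.69], [-2.54, 2.54]. Speed limits (rad/s): [2.39, 2.39, 3.01, 3.14, 3.14, 3.14].

INTERFACE

Orientations are given as a unit quaternion [w, x, y, z].
In Python, from cell import sense, grab_frame, camera_model, job gives the robot as it stands. The module is installed in compiled form; this text tells all that it offers.
- The arm moves only by the tool carry_out, never from a script. Its arguments are lists of equal length, an entry for each row: "dp": the shift along the world's x, y, z in units of 30 mm (1.0 is 30 mm), a list of three; "spin": the turn about the world's z in units of 8 degrees (1.0 is 8 degrees). A call has exactly 8 rows; each row shifts and turns the commanded pose from where the row before left it; what a row does not reach is not made up. A row lasts 1/8 s, in which the tool goes at most 62.5 mm and 10.7 degrees, less where a joint would pass 70% of its speed; a pose out of reach is approached as far as the arm can. A call is refused whole if a number of a shift passes 1 or a number of a turn 1, either way. A call with a gripper value outside its range is refused whole. "hand" is the closure, from 0 (fully open) to 1 (shut), set as the call begins (left out, the last holds). The fingers move at their own pace and stop on an object; the grip force is fixed at half the most. Time passes only in rows, so rows that do not move let the fingers close, or fill a call up. It gives the time, the measured TCP pose, the force and the opening at its end, in the units of the state.
- sense(): the state, without advancing time (a new reading comes with each control period).
- grab_frame(name): name is "side" or "top" or "wrist"; returns the picture (400x640x3 uint8, red, green, blue); there is no depth.
- camera_model(name): a dict with "vertical_fov" (degrees; the focal length in pixels is half the picture's height over the tangent of half this angle, whatever the lens; pixels are square), "cx", "cy" (the principal point, pixels), "world_from_camera" (4x4, takes a point from camera to world coordinates); the wrist camera has in their place "mount" (4x4, takes a point from camera to tool coordinates, whose origin is the TCP and whose axes are the tool frame's). Camera axes: x right, y up, looking along -z (the intrinsics and any distortion apply to the point x, -y, -z); pixel columns grow to the right and rows downward; lengths in m; the calibration is good to about 2 mm. The wrist camera is an equidistant fisheye: a pixel r from the principal point sees the ray r / f radians off the axis. A picture is of the moment at which its call begins: read the wrist's pose just before it. camera_model takes no time and is no camera call.
- job.finish_job(): hands the job in, once; it reports no verdict.
The state is a dict: "time": time; "qpos": joint angles; "qd": joint speeds; "tau": joint torques, N m; "tcp_pos": TCP position; "tcp_rot": TCP orientation; "force": force on the tool from outside, world axes, zero at the start; "moment": the same for the moment, N m; "finger_gap": finger opening in m.
Only numpy, scipy, OpenCV 4.12 (cv2) and the standard library are available. Lean on these libraries where they do the work, as an engineer would, in place of code of your own. Each camera call takes 0.05 s, during which the arm holds its last target.

TASK

The tray-wrapping machine's washed change parts stand mixed on the steel table: sort them, putting both flanged film hubs in the square tray, both star knobs in the round dish and the guide bar in the oblong tray. Set each one down gently, without dropping it, flat on the floor of its tray and the same way up as it stands now, not leaning on or stacked on anything. Leave the jar and the brush where they are.

Things in the scene. Friction and masses are not known exactly. Their poses are not given: they have to be found in the camera images.
- hub_a_center (a point): Film hub (one of two alike, either may go first), white plastic, round, loose, about 120 g: a flange 64 mm across and 10 mm thick at the bottom, on it a solid boss 40 mm across that rises to 40 mm over the underside. The point is on the axis, half-way up (20 mm above the underside); z up. Grasp the boss, from any side, above the flange.
- hub_b_center (a point): Film hub (one of two alike, either may go first), white plastic, round, loose, about 120 g: a flange 64 mm across and 10 mm thick at the bottom, on it a solid boss 40 mm across that rises to 40 mm over the underside. The point is on the axis, half-way up (20 mm above the underside); z up. Grasp the boss, from any side, above the flange.
- knob_a_center (a point): Star knob (one of two alike), loose, about 120 g, standing head down: black five-lobed plastic head 44 mm across and 16 mm high at the bottom, then a round steel collar 22 mm across from 16 to 38 mm up, then a stud 10 mm across up to 50 mm. The point is on the axis, half-way up (25 mm above the underside, in the collar); z up. Grasp the collar, from any side, above the head.
- knob_b_center (a point): Star knob (one of two alike), loose, about 120 g, standing head down: black five-lobed plastic head 44 mm across and 16 mm high at the bottom, then a round steel collar 22 mm across from 16 to 38 mm up, then a stud 10 mm across up to 50 mm. The point is on the axis, half-way up (25 mm above the underside, in the collar); z up. Grasp the collar, from any side, above the head.
- bar_center (a point): Guide bar, loose, white plastic bar with two dark bolt heads in its top, 100 mm long (its x), 24 mm wide (its y), 28 mm high (z), about 90 g. The point is its centre, 14 mm above the underside. Grasp across the width.
- tray_square: Square open white plastic tray, 165 by 165 mm outside (157 inside), sides along its x and y. For the two hubs, side by side. Fixed to the table. Walls 4 mm thick, rim 20 mm above the table, floor 4 mm above the table. Origin: centre of the underside, at table height; z up.
- dish_round: Round open white plastic dish, 150 mm across outside (142 inside). For the two knobs, side by side. Fixed to the table. Walls 4 mm thick, rim 20 mm above the table, floor 4 mm above the table. Origin: centre of the underside, at table height; z up.
- tray_long: Oblong open white plastic tray, 208 mm long (along its y) by 125 mm (along its x) outside, 200 by 117 inside. For the bar, any way round. Fixed to the table. Walls 4 mm thick, rim 20 mm above the table, floor 4 mm above the table. Origin: centre of the underside, at table height; z up.
- jar: Bystander: closed jar, 68 mm across, 65 mm high, standing loose near the left end of the work. Origin: centre of the underside. Leave alone.
- brush_grip (a point): Bystander: hand brush lying loose near the right end of the work, about along x. The point is in the middle of its handle. Leave alone.
Not all that is in view belongs to the job. What is shaped like the part that bears knob_b_center but blue or orange is not meant.

How it is judged:
At the end, for the whole second after the job is handed in: Both hubs in the square tray, both knobs in the round dish, the bar in the oblong tray, each wholly inside the walls, its underside on the tray floor (within 4 mm), upright as at the start (within 0.12 rad), released and at rest (under 0.02 m/s) (x of hub_a_center in the frame of tray_square between -0.055 and 0.055 m and y of hub_a_center in the frame of tray_square between -0.055 and 0.055 m and z of hub_a_center in the frame of tray_square between 0.02 and 0.028 m and x of hub_b_center in the frame of tray_square between -0.055 and 0.055 m and y of hub_b_center in the frame of tray_square between -0.055 and 0.055 m and z of hub_b_center in the frame of tray_square between 0.02 and 0.028 m and horizontal distance between each of knob_a_center, knob_b_center and dish_round below 0.055 m and z of knob_a_center in the frame of dish_round between 0.025 and 0.033 m and z of knob_b_center in the frame of dish_round between 0.025 and 0.033 m and x of bar_center in the frame of tray_long between -0.055 and 0.055 m and y of bar_center in the frame of tray_long between -0.09 and 0.09 m and z of bar_center in the frame of tray_long between 0.014 and 0.022 m and angle between each of hub_a_center, hub_b_center, knob_a_center, knob_b_center, bar_center's own z axis and vertical below 0.12 rad and linear speed of each of hub_a, hub_b, knob_a, knob_b, bar below 0.02 m/s); the robot touches nothing.
It fails at once if the jar or the brush is moved more than 30 mm (distance of any of jar, brush_grip from where it was at the start of the episode above 0.03 m).
It fails at once if a part is dropped or thrown: moves faster than 1 m/s (a fall of about 50 mm) out of the gripper ((linear speed of hub_a above 1 m/s and contact force between the fingers and hub_a below 0.01 N) or (linear speed of hub_b above 1 m/s and contact force between the fingers and hub_b below 0.01 N) or (linear speed of knob_a above 1 m/s and contact force between the fingers and knob_a below 0.01 N) or (linear speed of knob_b above 1 m/s and contact force between the fingers and knob_b below 0.01 N) or (linear speed of bar above 1 m/s and contact force between the fingers and bar below 0.01 N)).
It also fails if it takes over 120 s, if anything falls off the work surface, if the arm or the gripper's body presses on something with over 40 N, if the wrist force passes 120 N, or if a joint passes its speed limit or range.

## Working session

There is one attempt and no reset: what is moved stays moved. The work goes in short steps, Python scripts to look and compute and a tool call to move; the robot and the scene stay as the last step left them, time stands still between calls to the robot, and variables do not carry over. Pictures are saved under pics/ and viewed, and the job is handed in when it is done.

Besides the shell and the picture viewer there is one more tool, called after "Emit:" by a JSON object that holds its "name" and its "arguments", one argument or row to a line. carry_out: Moves the arm, as the interface text tells. Its arguments: {"type":"object","properties":{"dp":{"type":"array"},"spin":{"type":"array"},"hand":{"type":"number"}},"required":["dp","spin"]}

```bash
mkdir -p pics
python3 - <<'E'
from cell import sense, grab_frame, camera_model, job
import cv2
s=sense();print(s)
for n in ["top","side","wrist"]:
    im=grab_frame(n);cv2.imwrite(f"pics/{n}0.png",im[:,:,::-1]);print(n,camera_model(n))
E
```

```text
{'time': 0.0, 'qpos': array([-1.17694913e+00,  4.23801988e-01,  1.63068938e+00, -6.01139125e-06,
        1.08858164e+00, -1.89938644e-02]), 'qd': array([-0.00111415, -0.00090087, -0.00143436,  0.00114607,  0.0002064 ,
        0.0009919 ]), 'tau': array([ 7.09977894e-05, -5.44623435e+01, -2.73663890e+01,  6.42080256e-02,
        2.26752117e-02, -9.85087399e-05]), 'tcp_pos': array([ 0.25057276, -0.57197117,  0.22192619]), 'tcp_rot': array([-0.14441407, -0.69199572, -0.1454418 ,  0.69219447]), 'force': array([-0.58752878, -0.89755878, -0.60502906]), 'moment': array([ 0.0368089 , -0.01087965, -0.02743428]), 'finger_gap': 0.08783423333441874}
top {'vertical_fov': 42.58113681057334, 'cx': 327.55664682475555, 'cy': 199.15534934470446, 'world_from_camera': array([[ 1.15617255e-02,  9.97592745e-01, -6.83742829e-02,
         3.78744302e-01],
       [-9.99831431e-01,  1.25088487e-02,  1.34401427e-02,
         4.79140752e-04],
       [ 1.42630724e-02,  6.82073659e-02,  9.97569206e-01,
         1.52200975e+00],
       [ 0.00000000e+00,  0.00000000e+00,  0.00000000e+00,
         1.00000000e+00]])}
side {'vertical_fov': 46.34135621679144, 'cx': 325.21835838109223, 'cy': 210.33764309198781, 'world_from_camera': array([[-0.70588873,  0.40084928, -0.58398711, -0.25729183],
       [-0.70825294, -0.41100619,  0.57397882,  0.72616268],
       [-0.00994332,  0.81877577,  0.57402732,  0.77654406],
       [ 0.        ,  0.        ,  0.        ,  1.        ]])}
wrist {'vertical_fov': 65.70646984690485, 'cx': 319.19783855105914, 'cy': 193.99362389028025, 'mount': array([[-1.31102749e-04,  2.78261302e-01, -9.60505404e-01,
        -1.62544674e-01],
       [ 9.99999804e-01, -5.51733131e-04, -2.96332225e-04,
        -5.41459537e-04],
       [-6.12400445e-04, -9.60505254e-01, -2.78261175e-01,
        -7.55808209e-02],
       [ 0.00000000e+00,  0.00000000e+00,  0.00000000e+00,
         1.00000000e+00]])}
```

View pics/top0.png

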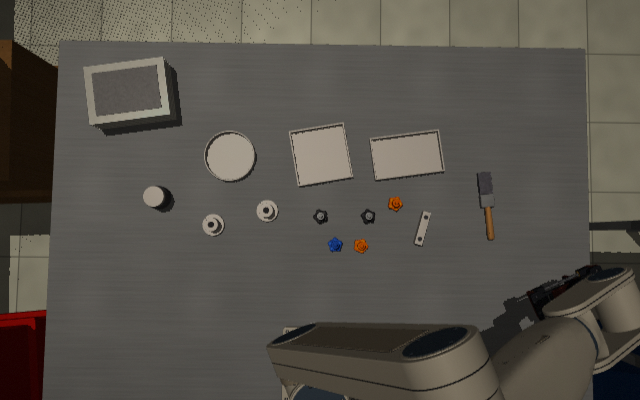

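View pics/side0.png

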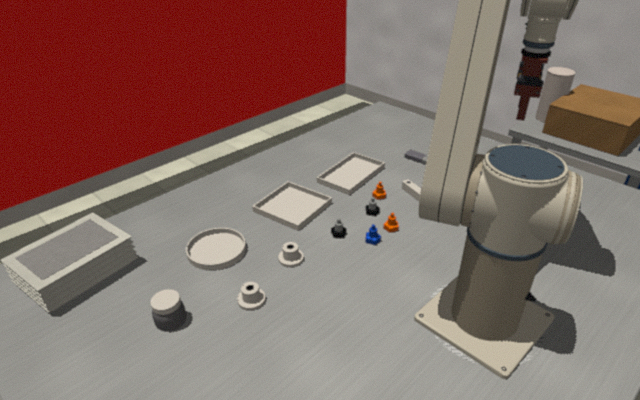

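View pics/wrist0.png

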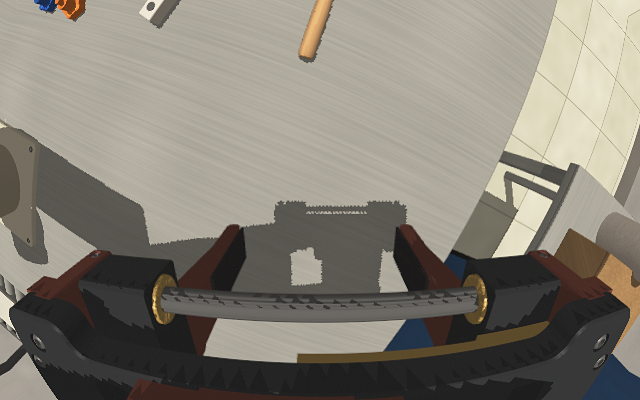

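The top view shows white hubs at (213,225) and (267,211), and the bar at (423,228). For the knobs there are five candidates: black ones at (320,216) and (368,216), orange at (395,203) and (361,246), and blue at (335,245). Only the black ones fit the description. The dish is at (230,156), the square tray at (321,155) and the oblong tray at (407,155). I'll confirm this in an enlarged crop and measure.

```bash
cat > h.py <<'E'
import numpy as np, cv2
from cell import sense, grab_frame, camera_model
from scipy.spatial.transform import Rotation as R
def ray(n,u,v,st=None):
    m=camera_model(n);f=200/np.tan(np.radians(m["vertical_fov"]/2))
    x=(u-m["cx"]);y=(v-m["cy"])
    if n=="wrist":
        r=np.hypot(x,y);t=r/f;s=np.sin(t)/max(r,1e-9)
        d=np.array([x*s,-y*s,-np.cos(t)])
        q=st["tcp_rot"];T=np.eye(4);T[:3,:3]=R.from_quat([q[1],q[2],q[3],q[0]]).as_matrix();T[:3,3]=st["tcp_pos"]
        M=T@m["mount"]
    else:
        d=np.array([x/f,-y/f,-1]);M=m["world_from_camera"]
    return M[:3,3],M[:3,:3]@d
def hit(n,u,v,z,st=None):
    o,d=ray(n,u,v,st);return (o+d*(z-o[2])/d[2])
def proj(n,p,st=None):
    m=camera_model(n);f=200/np.tan(np.radians(m["vertical_fov"]/2))
    if n=="wrist":
        q=st["tcp_rot"];T=np.eye(4);T[:3,:3]=R.from_quat([q[1],q[2],q[3],q[0]]).as_matrix();T[:3,3]=st["tcp_pos"]
        M=T@m["mount"]
    else: M=m["world_from_camera"]
    c=np.linalg.inv(M)@np.append(p,1);x,y,z=c[0],-c[1],-c[2]
    if n=="wrist":
        r=np.hypot(x,y);t=np.arctan2(r,z);return m["cx"]+f*t*x/r,m["cy"]+f*t*y/r
    return m["cx"]+f*x/z,m["cy"]+f*y/z
E
python3 - <<'E'
import cv2,numpy as np
from h import *
im=cv2.imread("pics/top0.png")
c=im[110:260,190:450];cv2.imwrite("pics/c0.png",cv2.resize(c,None,fx=3,fy=3,interpolation=cv2.INTER_CUBIC))
for nm,u,v,z in [("huba",213,225,.03),("hubb",267,211,.03),("k1",320,216,.025),("k2",368,216,.025),("bar",423,228,.028),("dish",230.5,156,.02),("sq",321,154.5,.02),("long",407,155,.02),("o1",395,203,.025),("o2",361,246,.025),("bl",335,245,.025),("brush",489,222,.02),("jar",154,197,.065)]:
    print(nm,hit("top",u,v,z).round(4))
E
```

```text
huba [0.4019 0.3112 0.03  ]
hubb [0.4443 0.1559 0.03  ]
k1 [0.4318 0.0018 0.025 ]
k2 [ 0.4335 -0.1384  0.025 ]
bar [ 0.4004 -0.2988  0.028 ]
dish [0.6054 0.2673 0.02  ]
sq [0.6135 0.0011 0.02  ]
long [ 0.6155 -0.2532  0.02  ]
o1 [ 0.4725 -0.2173  0.025 ]
o2 [ 0.346  -0.1185  0.025 ]
bl [ 0.3481 -0.0429  0.025 ]
brush [ 0.4204 -0.4949  0.02  ]
jar [0.4786 0.4726 0.065 ]
```

View pics/c0.png

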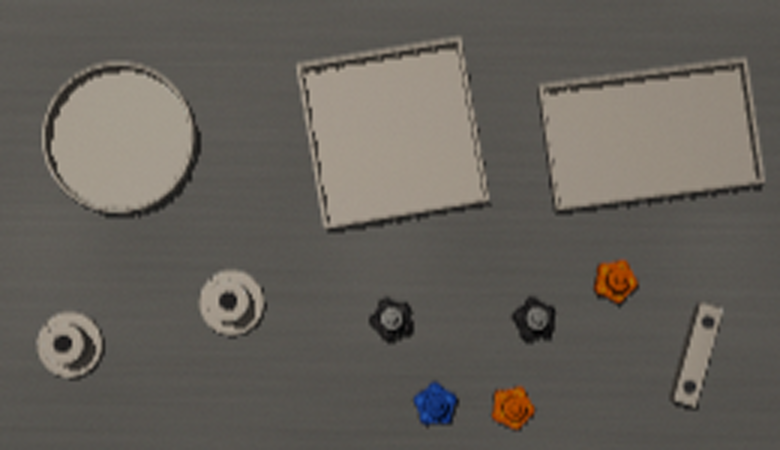

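The crop confirms it: black knobs at crop (392,318) and (537,318), with the blue and orange lookalikes left out. Next, precise poses.

Run:
```python
from h import *
P=lambda x,y:(x/3+190-1/3,y/3+110-1/3)
H=lambda x,y,z:hit("top",*P(x,y),z)
for n,c in [("sq",[(298,65),(461,39),(489,203),(325,229)]),("long",[(540,85),(747,60),(763,184),(556,211)])]:
    w=np.array([H(*p,.02) for p in c]);print(n,w.mean(0).round(4),[np.degrees(np.arctan2(*(w[(i+1)%4]-w[i])[[1,0]])).round(1) for i in range(4)],[np.linalg.norm(w[(i+1)%4]-w[i]).round(3) for i in range(4)])
print("dish",H(120,138,.02))
print("h1 flange",H(70,345,.01),"hole",H(63,344,.04))
print("h2 flange",H(232,303,.01),"hole",H(228,301,.04))
print("k1 head",H(392,320,.012),"stud",H(393,317,.045))
print("k2 head",H(535,320,.012),"stud",H(538,317,.045))
a=H(708,322,.028);b=H(690,386,.028);print("bar",a,b,(a+b)/2,np.degrees(np.arctan2(*(b-a)[[1,0]])))
s=sense();q=s["tcp_rot"];M=R.from_quat([q[1],q[2],q[3],q[0]]).as_matrix();print(M.round(3),np.degrees(np.arctan2(M[1,1],M[0,1])))
```

```text
sq [0.6143 0.0018 0.02  ] [np.float64(-80.0), np.float64(-169.9), np.float64(99.8), np.float64(10.2)] [np.float64(0.163), np.float64(0.165), np.float64(0.163), np.float64(0.165)]
long [ 0.6167 -0.2529  0.02  ] [np.float64(-82.2), np.float64(-172.9), np.float64(98.2), np.float64(7.5)] [np.float64(0.207), np.float64(0.124), np.float64(0.206), np.float64(0.126)]
dish [0.60634893 0.26980118 0.02      ]
h1 flange [0.40314562 0.31535191 0.01      ] hole [0.40353965 0.31581893 0.04      ]
h2 flange [0.44617954 0.15798637 0.01      ] hole [0.44671954 0.15874    0.04      ]
k1 head [0.43132208 0.00080108 0.012     ] stud [ 4.33062679e-01 -1.29133002e-04  4.50000000e-02]
k2 head [ 0.43301536 -0.13959872  0.012     ] stud [ 0.43474628 -0.13940499  0.045     ]
bar [ 0.43252669 -0.30665943  0.028     ] [ 0.3702242  -0.28905479  0.028     ] [ 0.40137545 -0.29785711  0.028     ] 164.22144522608824
[[-0.     0.401 -0.916]
 [ 0.001 -0.916 -0.401]
 [-1.    -0.001 -0.   ]] -66.34669879177974
```

Emit:
{"name": "carry_out", "arguments": {
  "dp": [
    [0.3,0.6,0],
    [0.3,0.6,0],
    [0.3,0.6,0],
    [0.3,0.6,0],
    [0.3,0.6,0],
    [0.3,0.6,0],
    [0.3,0.6,0],
    [0.3,0.6,0]
  ],
  "spin": [1,1,1,1,1,1,1,1],
  "hand": 0
}}

```text
time: 1.15
tcp_pos: [0.3229, -0.4277, 0.2225]
tcp_rot: [0.491, 0.509, 0.491, -0.509]
force: [0.7, 0.2, 0.2]
finger_gap: 0.088
```

Emit:
{"name": "carry_out", "arguments": {
  "dp": [
    [0.32,0.54,-0.2],
    [0.32,0.54,-0.2],
    [0.32,0.54,-0.2],
    [0.32,0.54,-0.2],
    [0.32,0.54,-0.2],
    [0.32,0.54,-0.2],
    [0.32,0.54,-0.2],
    [0.32,0.54,-0.2]
  ],
  "spin": [1,1,1,1,1,1,1,1]
}}

```text
time: 2.15
tcp_pos: [0.3997, -0.2982, 0.1744]
tcp_rot: [0.686, 0.172, 0.686, -0.172]
force: [0.2, -0.2, 1.0]
finger_gap: 0.088
```

Emit:
{"name": "carry_out", "arguments": {
  "dp": [
    [0,0,-0.2],
    [0,0,-0.2],
    [0,0,-0.2],
    [0,0,-0.2],
    [0,0,-0.2],
    [0,0,0],
    [0,0,0],
    [0,0,0]
  ],
  "spin": [0.4,0.4,0.4,0.4,0,0,0,0]
}}

```text
time: 3.15
tcp_pos: [0.3997, -0.299, 0.1449]
tcp_rot: [0.701, 0.096, 0.7, -0.096]
force: [-0.4, -0.5, -0.0]
finger_gap: 0.0879
```

```bash
cat > look.py <<'E'
import sys
from h import *
s=sense();im=grab_frame("wrist");cv2.imwrite(f"pics/{sys.argv[1]}.png",im[:,:,::-1])
q=s["tcp_rot"];M=R.from_quat([q[1],q[2],q[3],q[0]]).as_matrix()
print(s["time"],s["tcp_pos"].round(4),"jaw",np.degrees(np.arctan2(M[1,1],M[0,1])).round(2),"gap",s["finger_gap"])
for a in sys.argv[2:]:
    p=list(map(float,a.split(",")));print(a,"->px",np.round(proj("wrist",p,s),1))
import pickle;pickle.dump(s,open(f"pics/{sys.argv[1]}.pkl","wb"))
E
python3 look.py w1 .4325,-.3067,.028 .3702,-.2891,.028
```

```text
3.15 [ 0.3997 -0.299   0.1449] jaw 74.43 gap 0.08786812881576925
.4325,-.3067,.028 ->px [320.7 223.6]
.3702,-.2891,.028 ->px [321.1 157.2]
```

View pics/w1.png

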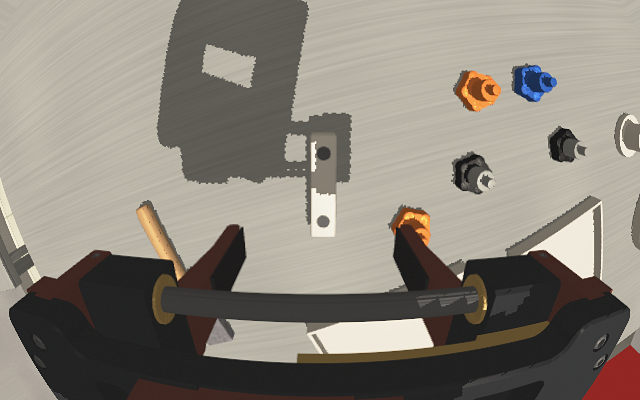

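The wrist view shows the bar's bolt heads at (323,153.5) and (323,221.5), about 2-3 mm from the top-view estimate. The bar is aligned with the fingers, and an orange knob sits near the right finger at (412,225).

Run:
```python
from h import *;import pickle
s=pickle.load(open("pics/w1.pkl","rb"))
a=hit("wrist",323,153.5,.028,s);b=hit("wrist",323,221.5,.028,s);m=(a+b)/2
print(m,np.degrees(np.arctan2(*(b-a)[[1,0]])),(m-s["tcp_pos"])/.03)
# finger tips and orange dist
d=np.array([np.cos(np.radians(74.4)),np.sin(np.radians(74.4))])
print(m[:2]+d*.05, np.linalg.norm(m[:2]+d*.05-[.4725,-.2173]))
```

```text
[ 0.39919019 -0.29520903  0.028     ] -15.343520707710352 [-0.01650554  0.12687557 -3.89718013]
[ 0.41263618 -0.2470509 ] 0.0668490280249278
```

Emit:
{"name": "carry_out", "arguments": {
  "dp": [
    [0,0.1,-0.6],
    [0,0,-0.8],
    [0,0,-0.8],
    [0,0,-0.8],
    [0,0,-0.7],
    [0,0,-0.5],
    [0,0,-0.4],
    [0,0,0]
  ],
  "spin": [0,0,0,0,0,0,0,0],
  "hand": 0.3
}}

```text
time: 4.2
tcp_pos: [0.3992, -0.2956, 0.0061]
tcp_rot: [0.7, 0.096, 0.701, -0.095]
force: [0.7, 0.3, -0.0]
finger_gap: 0.0614
```

Emit:
{"name": "carry_out", "arguments": {
  "dp": [
    [0,0,0],
    [0,0,0],
    [0,0,0],
    [0,0,0],
    [0,0,0],
    [0,0,0],
    [0,0,0],
    [0,0,0]
  ],
  "spin": [0,0,0,0,0,0,0,0],
  "hand": 1
}}

```text
time: 5.2
tcp_pos: [0.3997, -0.2959, 0.0069]
tcp_rot: [0.701, 0.096, 0.701, -0.096]
force: [-0.7, 1.4, 5.8]
finger_gap: 0.0239
```

Emit:
{"name": "carry_out", "arguments": {
  "dp": [
    [0,0,0.3],
    [0,0,0.6],
    [0,0,0.8],
    [0,0,0.8],
    [0.3,0,0.5],
    [0.6,0.1,0],
    [0.8,0.2,0],
    [0.8,0.2,0]
  ],
  "spin": [0,0,0,0,-0.5,-0.8,-0.9,-0.9]
}}

```text
time: 6.2
tcp_pos: [0.4753, -0.2808, 0.098]
tcp_rot: [0.664, 0.245, 0.663, -0.245]
force: [0.0, 0.5, -1.0]
finger_gap: 0.0241
```

Emit:
{"name": "carry_out", "arguments": {
  "dp": [
    [0.8,0.2,0],
    [0.8,0.2,0],
    [0.8,0.2,0],
    [0.8,0.2,0],
    [0.8,0.1,0],
    [0.5,0,0],
    [0.2,0,0],
    [0,0,0]
  ],
  "spin": [-0.9,-0.9,-0.9,-0.9,-0.8,-0.6,-0.2,0]
}}

```text
time: 7.2
tcp_pos: [0.6154, -0.2539, 0.0971]
tcp_rot: [0.534, 0.463, 0.534, -0.463]
force: [0.7, 0.0, -0.7]
finger_gap: 0.0238
```

Emit:
{"name": "carry_out", "arguments": {
  "dp": [
    [0,0,-0.3],
    [0,0,-0.6],
    [0,0,-0.6],
    [0,0,-0.5],
    [0,0,-0.4],
    [0,0,-0.25],
    [0,0,-0.15],
    [0,0,-0.05]
  ],
  "spin": [0,0,0,0,0,0,0,0]
}}

```text
time: 8.2
tcp_pos: [0.6157, -0.2539, 0.0112]
tcp_rot: [0.534, 0.464, 0.534, -0.464]
force: [-0.5, -0.6, -0.6]
finger_gap: 0.0237
```

```bash
python3 look.py w2
```

```text
8.2 [ 0.6157 -0.2539  0.0112] jaw 8.05 gap 0.0237391070337514
```

View pics/w2.png

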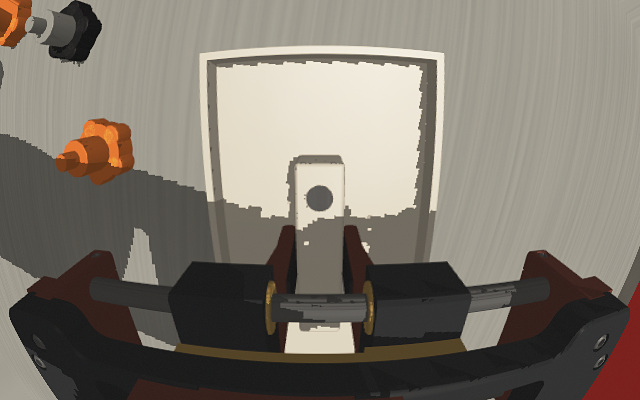

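The bar sits centred in the oblong tray, end at (320,160). I'll touch down and release.

Emit:
{"name": "carry_out", "arguments": {
  "dp": [
    [0,0,-0.02],
    [0,0,-0.02],
    [0,0,0],
    [0,0,0],
    [0,0,0],
    [0,0,0],
    [0,0,0],
    [0,0,0]
  ],
  "spin": [0,0,0,0,0,0,0,0]
}}

```text
time: 9.25
tcp_pos: [0.6159, -0.254, 0.011]
tcp_rot: [0.534, 0.464, 0.534, -0.464]
force: [-1.7, 1.2, 5.5]
finger_gap: 0.0235
```

Emit:
{"name": "carry_out", "arguments": {
  "dp": [
    [0,0,0],
    [0,0,0],
    [0,0,0],
    [0,0,0],
    [0,0,0],
    [0,0,0.3],
    [0,0,0.8],
    [0,0,0.8]
  ],
  "spin": [0,0,0,0,0,0,0,0],
  "hand": 0.4
}}

```text
time: 10.25
tcp_pos: [0.616, -0.254, 0.0692]
tcp_rot: [0.534, 0.464, 0.534, -0.464]
force: [0.7, -0.4, -0.1]
finger_gap: 0.0528
```

Emit:
{"name": "carry_out", "arguments": {
  "dp": [
    [0,0,0.7],
    [-0.3,0.2,0.8],
    [-0.8,0.5,0.8],
    [-1,0.6,0.5],
    [-1,0.6,0.2],
    [-1,0.6,0],
    [-1,0.6,0],
    [-0.7,0.5,0]
  ],
  "spin": [0,0,0,0,0,0,0,0],
  "hand": 0.4
}}

```text
time: 11.25
tcp_pos: [0.4404, -0.1453, 0.1581]
tcp_rot: [0.534, 0.464, 0.534, -0.464]
force: [-0.1, -0.5, 0.3]
finger_gap: 0.0528
```

Emit:
{"name": "carry_out", "arguments": {
  "dp": [
    [-0.2,0.2,0],
    [0,0,0],
    [0,0,0],
    [0,0,0],
    [0,0,0],
    [0,0,0],
    [0,0,0],
    [0,0,0]
  ],
  "spin": [0,0,0,0,0,0,0,0]
}}

```text
time: 12.25
tcp_pos: [0.4356, -0.1399, 0.157]
tcp_rot: [0.534, 0.464, 0.534, -0.464]
force: [0.5, -0.8, 1.1]
finger_gap: 0.0528
```

```bash
python3 look.py w3 .434,-.1395,.05 .434,-.1395,.038
```

```text
12.25 [ 0.4356 -0.1399  0.157 ] jaw 8.05 gap 0.05280983429281393
.434,-.1395,.05 ->px [318.4 191.8]
.434,-.1395,.038 ->px [318.4 188.3]
```

View pics/w3.png

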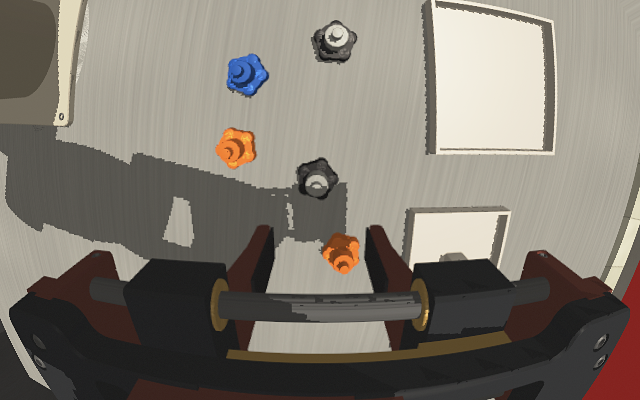

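The black knob's stud tip is at (317,190), within 2 px of the prediction. The orange and blue ones are clear of the fingers.

Emit:
{"name": "carry_out", "arguments": {
  "dp": [
    [-0.08,0.03,-0.5],
    [0,0,-0.8],
    [0,0,-0.8],
    [0,0,-0.8],
    [0,0,-0.7],
    [0,0,-0.5],
    [0,0,-0.4],
    [0,0,-0.1]
  ],
  "spin": [0,0,0,0,0,0,0,0]
}}

```text
time: 13.3
tcp_pos: [0.433, -0.1389, 0.0184]
tcp_rot: [0.534, 0.464, 0.534, -0.464]
force: [0.5, 0.3, -0.1]
finger_gap: 0.0527
```

Emit:
{"name": "carry_out", "arguments": {
  "dp": [
    [0,0,0],
    [0,0,0],
    [0,0,0],
    [0,0,0],
    [0,0,0],
    [0,0,0],
    [0,0,0],
    [0,0,0]
  ],
  "spin": [0,0,0,0,0,0,0,0],
  "hand": 1
}}

```text
time: 14.3
tcp_pos: [0.4333, -0.139, 0.0193]
tcp_rot: [0.534, 0.464, 0.534, -0.464]
force: [-0.8, 0.6, 5.3]
finger_gap: 0.0214
```

Emit:
{"name": "carry_out", "arguments": {
  "dp": [
    [0,0,0.3],
    [0,0,0.7],
    [0,0,0.9],
    [0,0.2,0.8],
    [0.2,0.5,0.3],
    [0.4,0.8,0],
    [0.4,0.9,0],
    [0.4,0.9,0]
  ],
  "spin": [0,0,0,0,0,0,0,0]
}}

```text
time: 15.3
tcp_pos: [0.4753, -0.0384, 0.1086]
tcp_rot: [0.534, 0.464, 0.534, -0.464]
force: [-0.9, 0.4, -1.3]
finger_gap: 0.0214
```

Emit:
{"name": "carry_out", "arguments": {
  "dp": [
    [0.4,0.9,0],
    [0.4,0.9,0],
    [0.4,0.9,0],
    [0.4,0.9,0],
    [0.4,0.9,0],
    [0.4,0.9,0],
    [0.4,0.9,0],
    [0.4,0.9,0]
  ],
  "spin": [0,0,0,0,0,0,0,0]
}}

```text
time: 16.3
tcp_pos: [0.5708, 0.1779, 0.1082]
tcp_rot: [0.534, 0.463, 0.534, -0.464]
force: [0.9, -0.1, -0.8]
finger_gap: 0.0214
```

Emit:
{"name": "carry_out", "arguments": {
  "dp": [
    [0.4,0.9,0],
    [0.4,0.9,0],
    [0.2,0.9,0],
    [0,0.7,0],
    [0,0.5,0],
    [0,0.2,0],
    [0,0,0],
    [0,0,0]
  ],
  "spin": [0,0,0,0,0,0,0,0]
}}

```text
time: 17.3
tcp_pos: [0.6011, 0.2983, 0.109]
tcp_rot: [0.534, 0.464, 0.534, -0.464]
force: [-0.2, 0.1, -1.1]
finger_gap: 0.0212
```

```bash
python3 look.py w4 ; python3 -c "
from h import *
im=grab_frame('top');cv2.imwrite('pics/t4.png',cv2.resize(im[100:260,190:450,::-1],None,fx=3,fy=3,interpolation=cv2.INTER_CUBIC))"
```

```text
17.3 [0.6011 0.2983 0.109 ] jaw 8.02 gap 0.021209362245356723
```

View pics/w4.png

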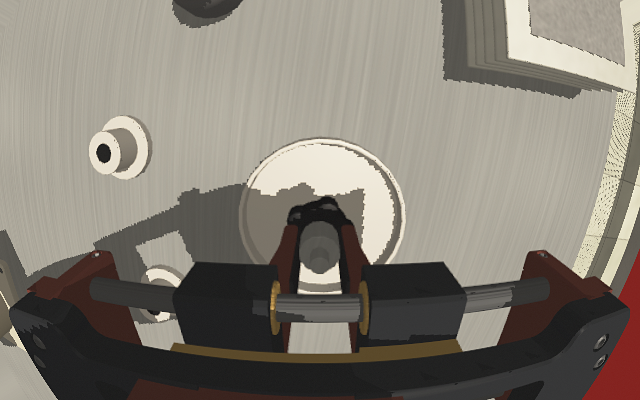

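View pics/t4.png

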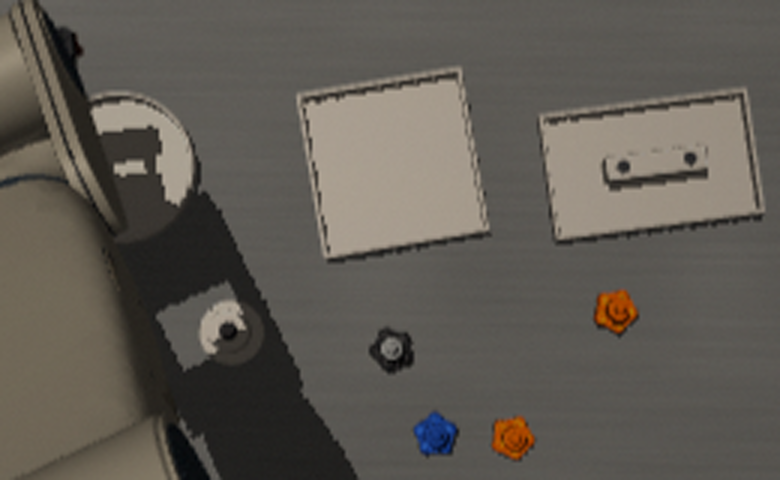

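The bar lies flat in the oblong tray. The knob hangs over the dish, whose rim spans u=240 to 405 with its far edge at v=138. I'll check the rim against the model.

Run:
```python
from h import *;import pickle
s=pickle.load(open("pics/w4.pkl","rb"))
im=cv2.imread("pics/w4.png")
for c in [(.606,.2695),(.608,.267)]:
    a=np.linspace(0,6.283,120)
    p=np.array([proj("wrist",[c[0]+.075*np.cos(t),c[1]+.075*np.sin(t),.02],s) for t in a]);print(c,p[:,0].min(),p[:,0].max(),p[:,1].min())
```

```text
(0.606, 0.2695) 237.34949917249236 404.50565411266405 144.4021158841178
(0.608, 0.267) 239.36015177708774 405.94823062670486 147.74302921095796
```

Emit:
{"name": "carry_out", "arguments": {
  "dp": [
    [0.05,0.1,-0.3],
    [0,0,-0.6],
    [0,0,-0.6],
    [0,0,-0.5],
    [0,0,-0.4],
    [0,0,-0.25],
    [0,0,-0.13],
    [0,0,-0.03]
  ],
  "spin": [0,0,0,0,0,0,0,0]
}}

```text
time: 18.4
tcp_pos: [0.6028, 0.3021, 0.0247]
tcp_rot: [0.534, 0.464, 0.534, -0.464]
force: [-0.7, 0.4, -0.8]
finger_gap: 0.0212
```

Emit:
{"name": "carry_out", "arguments": {
  "dp": [
    [0,0,-0.03],
    [0,0,-0.03],
    [0,0,0],
    [0,0,0],
    [0,0,0],
    [0,0,0],
    [0,0,0],
    [0,0,0]
  ],
  "spin": [0,0,0,0,0,0,0,0]
}}

```text
time: 19.4
tcp_pos: [0.603, 0.3022, 0.0234]
tcp_rot: [0.534, 0.464, 0.534, -0.463]
force: [-0.4, -0.4, 5.7]
finger_gap: 0.0214
```

Emit:
{"name": "carry_out", "arguments": {
  "dp": [
    [0,0,0],
    [0,0,0],
    [0,0,0],
    [0,0,0],
    [0,0,0],
    [0,0,0.3],
    [0,0,0.8],
    [0,0,1]
  ],
  "spin": [0,0,0,0,0,0,0,0],
  "hand": 0.45
}}

```text
time: 20.4
tcp_pos: [0.6023, 0.3019, 0.0865]
tcp_rot: [0.534, 0.463, 0.534, -0.464]
force: [0.1, 0.0, -0.4]
finger_gap: 0.0483
```

Emit:
{"name": "carry_out", "arguments": {
  "dp": [
    [0,0,1],
    [-0.3,-0.6,0.8],
    [-0.5,-0.8,0.5],
    [-0.5,-0.9,0],
    [-0.5,-0.9,0],
    [-0.5,-0.9,0],
    [-0.5,-0.9,0],
    [-0.5,-0.9,0]
  ],
  "spin": [0,0,0,0,0,0,0,0]
}}

```text
time: 21.4
tcp_pos: [0.5033, 0.1243, 0.1556]
tcp_rot: [0.534, 0.464, 0.534, -0.463]
force: [-0.2, -0.8, 0.2]
finger_gap: 0.0484
```

Emit:
{"name": "carry_out", "arguments": {
  "dp": [
    [-0.5,-0.9,0],
    [-0.5,-0.9,0],
    [-0.5,-0.9,0],
    [-0.5,-0.8,0],
    [-0.4,-0.6,0],
    [0,0,0],
    [0,0,0],
    [0,0,0]
  ],
  "spin": [0,0,0,0,0,0,0,0]
}}

```text
time: 22.4
tcp_pos: [0.4323, 0.0026, 0.1551]
tcp_rot: [0.534, 0.464, 0.534, -0.463]
force: [0.1, -0.3, -0.5]
finger_gap: 0.0479
```

```bash
python3 look.py w5 .4325,.0005,.05 .4325,.0005,.038; python3 -c "
from h import *
im=grab_frame('top');cv2.imwrite('pics/t5.png',cv2.resize(im[100:260,190:450,::-1],None,fx=3,fy=3,interpolation=cv2.INTER_CUBIC))"
```

```text
22.4 [0.4323 0.0026 0.1551] jaw 8.09 gap 0.0478627390831772
.4325,.0005,.05 ->px [319.8 195.2]
.4325,.0005,.038 ->px [319.8 191.6]
```

View pics/w5.png

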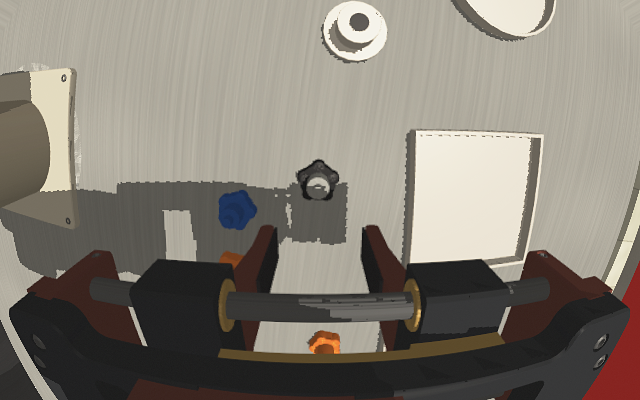

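View pics/t5.png

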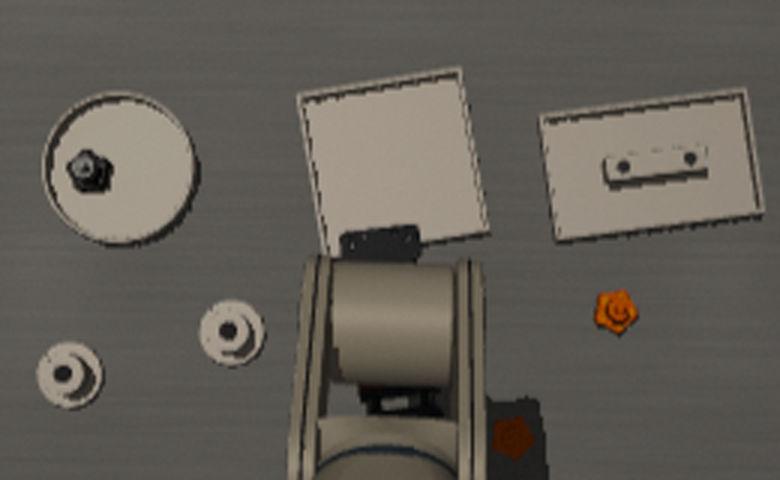

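Knob one stands in the dish (top crop (90,170)). The second black knob's stud is at (317,190), centred under the TCP.

Emit:
{"name": "carry_out", "arguments": {
  "dp": [
    [-0.05,0,-0.5],
    [0,0,-0.8],
    [0,0,-0.8],
    [0,0,-0.8],
    [0,0,-0.7],
    [0,0,-0.5],
    [0,0,-0.35],
    [0,0,-0.05]
  ],
  "spin": [0,0,0,0,0,0,0,0]
}}

```text
time: 23.5
tcp_pos: [0.43, 0.0021, 0.0194]
tcp_rot: [0.534, 0.463, 0.534, -0.464]
force: [0.5, 0.0, 0.1]
finger_gap: 0.0482
```

Emit:
{"name": "carry_out", "arguments": {
  "dp": [
    [0,0,0],
    [0,0,0],
    [0,0,0],
    [0,0,0],
    [0,0,0],
    [0,0,0],
    [0,0,0],
    [0,0,0]
  ],
  "spin": [0,0,0,0,0,0,0,0],
  "hand": 1
}}

```text
time: 24.5
tcp_pos: [0.4305, 0.002, 0.0203]
tcp_rot: [0.534, 0.464, 0.534, -0.463]
force: [0.1, -0.1, 6.6]
finger_gap: 0.0212
```

Emit:
{"name": "carry_out", "arguments": {
  "dp": [
    [0,0,0.3],
    [0,0,0.7],
    [0,0,0.9],
    [0.2,0.2,0.8],
    [0.5,0.6,0.3],
    [0.7,0.9,0],
    [0.7,0.9,0],
    [0.7,0.9,0]
  ],
  "spin": [0,0,0,0,0,0,0,0]
}}

```text
time: 25.5
tcp_pos: [0.5144, 0.1079, 0.1103]
tcp_rot: [0.534, 0.464, 0.534, -0.464]
force: [0.9, -0.4, -1.0]
finger_gap: 0.0214
```

Emit:
{"name": "carry_out", "arguments": {
  "dp": [
    [0.7,0.9,0],
    [0.7,0.9,0],
    [0.7,0.9,0],
    [0.6,0.9,0],
    [0.5,0.7,0],
    [0.02,0.17,0],
    [0,0,0],
    [0,0,0]
  ],
  "spin": [0,0,0,0,0,0,0,0]
}}

```text
time: 26.5
tcp_pos: [0.6099, 0.2402, 0.1098]
tcp_rot: [0.534, 0.463, 0.534, -0.464]
force: [-0.0, -0.8, -0.9]
finger_gap: 0.0212
```

```bash
python3 look.py w6
```

```text
26.5 [0.6099 0.2402 0.1098] jaw 8.02 gap 0.021221845701247587
```

View pics/w6.png

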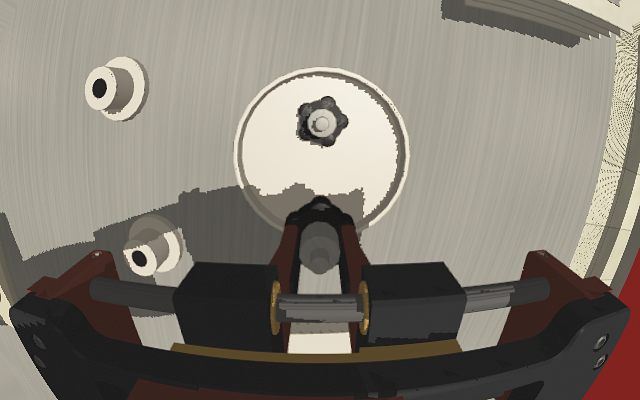

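Run:
```python
from h import *;import pickle
s=pickle.load(open("pics/w6.pkl","rb"))
for c in [(.606,.2695),(.607,.272)]:
    a=np.linspace(0,6.283,120)
    p=np.array([proj("wrist",[c[0]+.075*np.cos(t),c[1]+.075*np.sin(t),.02],s) for t in a]);print(c,p.min(0),p.max(0))
print(proj("wrist",[.603,.302,.054],s))
```

```text
(0.606, 0.2695) [232.10330608  72.38902061] [408.77849488 246.06007629]
(0.607, 0.272) [233.45542912  69.56644231] [410.43023861 243.72837046]
(np.float64(322.9470780133854), np.float64(126.99376134532436))
```

Emit:
{"name": "carry_out", "arguments": {
  "dp": [
    [0.02,0.03,-0.3],
    [0,0,-0.6],
    [0,0,-0.6],
    [0,0,-0.5],
    [0,0,-0.4],
    [0,0,-0.25],
    [0,0,-0.13],
    [0,0,-0.02]
  ],
  "spin": [0,0,0,0,0,0,0,0]
}}

```text
time: 27.55
tcp_pos: [0.6115, 0.2421, 0.0259]
tcp_rot: [0.534, 0.464, 0.534, -0.464]
force: [-0.3, 0.4, -1.1]
finger_gap: 0.0213
```

Emit:
{"name": "carry_out", "arguments": {
  "dp": [
    [0,0,-0.03],
    [0,0,-0.03],
    [0,0,0],
    [0,0,0],
    [0,0,0],
    [0,0,0],
    [0,0,0],
    [0,0,0]
  ],
  "spin": [0,0,0,0,0,0,0,0]
}}

```text
time: 28.55
tcp_pos: [0.6116, 0.2421, 0.0243]
tcp_rot: [0.534, 0.464, 0.534, -0.464]
force: [0.2, -0.6, 3.1]
finger_gap: 0.021
```

Emit:
{"name": "carry_out", "arguments": {
  "dp": [
    [0,0,0],
    [0,0,0],
    [0,0,0],
    [0,0,0],
    [0,0,0],
    [0,0,0.3],
    [0,0,0.8],
    [0,0,1]
  ],
  "spin": [0,0,0,0,0,0,0,0],
  "hand": 0.45
}}

```text
time: 29.55
tcp_pos: [0.611, 0.2419, 0.0877]
tcp_rot: [0.534, 0.463, 0.534, -0.464]
force: [-0.1, 0.8, -0.6]
finger_gap: 0.0483
```

Emit:
{"name": "carry_out", "arguments": {
  "dp": [
    [0,0,1],
    [-0.5,-0.3,0.8],
    [-0.9,-0.5,0.5],
    [-1,-0.5,0],
    [-1,-0.5,0],
    [-1,-0.5,0],
    [-0.8,-0.4,0],
    [-0.3,-0.1,0]
  ],
  "spin": [0,0,0,0,0,0,0,0],
  "hand": 0.2
}}

```text
time: 30.55
tcp_pos: [0.4454, 0.1576, 0.1567]
tcp_rot: [0.534, 0.464, 0.534, -0.464]
force: [-0.3, -1.0, 0.3]
finger_gap: 0.0702
```

```bash
python3 look.py w7 .4465,.1583,.04; python3 -c "
from h import *
im=grab_frame('top');cv2.imwrite('pics/t7.png',cv2.resize(im[100:260,190:450,::-1],None,fx=3,fy=3,interpolation=cv2.INTER_CUBIC))"
```

```text
30.55 [0.4454 0.1576 0.1567] jaw 8.03 gap 0.07021645930633141
.4465,.1583,.04 ->px [321.3 189. ]
```

View pics/w7.png

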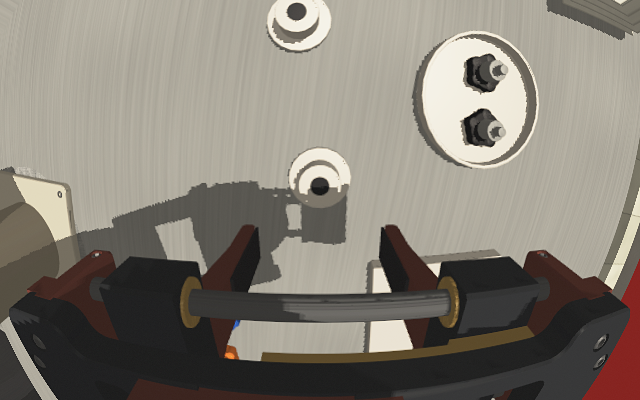

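View pics/t7.png

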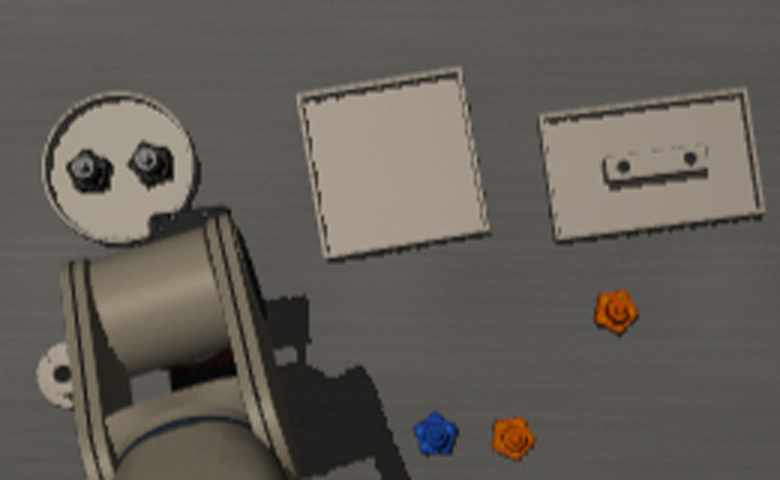

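Both knobs stand in the dish. The hub bore is at (319,186), 3 px from the prediction. Descending on the boss.

Emit:
{"name": "carry_out", "arguments": {
  "dp": [
    [0,0.06,-0.5],
    [0,0,-0.9],
    [0,0,-0.9],
    [0,0,-0.8],
    [0,0,-0.7],
    [0,0,-0.5],
    [0,0,-0.35],
    [0,0,-0.08]
  ],
  "spin": [0,0,0,0,0,0,0,0]
}}

```text
time: 31.65
tcp_pos: [0.4463, 0.1599, 0.0135]
tcp_rot: [0.534, 0.463, 0.534, -0.464]
force: [0.1, 0.5, 0.1]
finger_gap: 0.0697
```

Emit:
{"name": "carry_out", "arguments": {
  "dp": [
    [0,0,0],
    [0,0,0],
    [0,0,0],
    [0,0,0],
    [0,0,0],
    [0,0,0],
    [0,0,0],
    [0,0,0]
  ],
  "spin": [0,0,0,0,0,0,0,0],
  "hand": 1
}}

```text
time: 32.65
tcp_pos: [0.4466, 0.1599, 0.0146]
tcp_rot: [0.534, 0.464, 0.534, -0.463]
force: [-0.1, -0.1, 6.4]
finger_gap: 0.0385
```

Emit:
{"name": "carry_out", "arguments": {
  "dp": [
    [0,0,0.3],
    [0,0,0.7],
    [0,0,0.9],
    [0.2,-0.2,0.8],
    [0.5,-0.5,0.3],
    [0.7,-0.8,0],
    [0.7,-0.8,0],
    [0.7,-0.8,0]
  ],
  "spin": [0,0,0,0,0,0.25,0,0]
}}

```text
time: 33.65
tcp_pos: [0.5308, 0.066, 0.1046]
tcp_rot: [0.542, 0.454, 0.542, -0.454]
force: [-0.9, 0.4, -1.3]
finger_gap: 0.039
```

Emit:
{"name": "carry_out", "arguments": {
  "dp": [
    [0.7,-0.8,0],
    [0.7,-0.8,0],
    [0.7,-0.7,0],
    [0.6,-0.6,0],
    [0.3,-0.4,0],
    [0.01,-0.06,0],
    [0,0,0],
    [0,0,0]
  ],
  "spin": [0,0,0,0,0,0,0,0]
}}

```text
time: 34.65
tcp_pos: [0.62, -0.0333, 0.1042]
tcp_rot: [0.542, 0.454, 0.542, -0.454]
force: [-0.4, -0.3, -1.3]
finger_gap: 0.0385
```

```bash
python3 look.py w8
```

```text
34.65 [ 0.62   -0.0333  0.1042] jaw 10.09 gap 0.03846878321132748
```

View pics/w8.png

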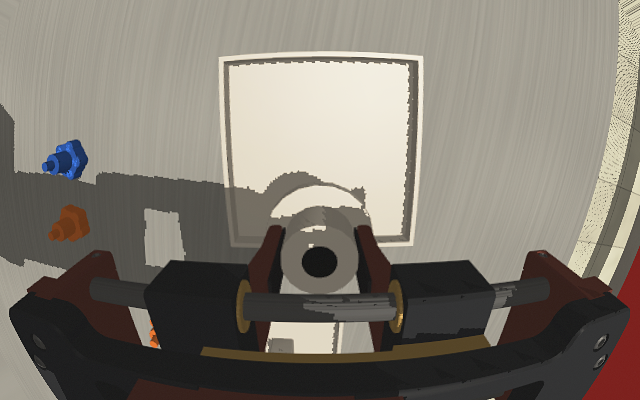

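Run:
```python
from h import *;import pickle
s=pickle.load(open("pics/w8.pkl","rb"))
t=np.radians(10);ex=np.array([np.cos(t),np.sin(t)]);ey=np.array([-ex[1],ex[0]])
for c in [(.6143,.002),(.6143,.0045)]:
  for a,b in [(-1,1),(1,1),(1,-1),(-1,-1)]:
    print(c,a,b,np.round(proj("wrist",np.append(np.array(c)+.0825*(a*ex+b*ey),.02),s),1))
```

```text
(0.6143, 0.002) -1 1 [219.1  59.4]
(0.6143, 0.002) 1 1 [422.9  60.1]
(0.6143, 0.002) 1 -1 [410.9 248.8]
(0.6143, 0.002) -1 -1 [230.  248.5]
(0.6143, 0.0045) -1 1 [219.6  56.4]
(0.6143, 0.0045) 1 1 [423.4  57.3]
(0.6143, 0.0045) 1 -1 [411.7 246.4]
(0.6143, 0.0045) -1 -1 [230.1 246.1]
```

The observed tray corners (220,57), (423,57), (413,246), (231,247) match the model to about 2 px. Lowering.

Emit:
{"name": "carry_out", "arguments": {
  "dp": [
    [0.02,-0.03,-0.3],
    [0,0,-0.6],
    [0,0,-0.6],
    [0,0,-0.5],
    [0,0,-0.4],
    [0,0,-0.25],
    [0,0,-0.13],
    [0,0,-0.02]
  ],
  "spin": [0,0,0,0,0,0,0,0]
}}

```text
time: 35.7
tcp_pos: [0.6214, -0.0349, 0.0202]
tcp_rot: [0.542, 0.454, 0.542, -0.454]
force: [0.6, 0.6, -1.0]
finger_gap: 0.0388
```

Emit:
{"name": "carry_out", "arguments": {
  "dp": [
    [0,0,-0.03],
    [0,0,-0.03],
    [0,0,0],
    [0,0,0],
    [0,0,0],
    [0,0,0],
    [0,0,0],
    [0,0,0]
  ],
  "spin": [0,0,0,0,0,0,0,0]
}}

```text
time: 36.7
tcp_pos: [0.6215, -0.0349, 0.0186]
tcp_rot: [0.542, 0.454, 0.542, -0.454]
force: [1.1, 0.6, 4.2]
finger_gap: 0.0386
```

Emit:
{"name": "carry_out", "arguments": {
  "dp": [
    [0,0,0],
    [0,0,0],
    [0,0,0],
    [0,0,0],
    [0,0,0],
    [0,0,0.3],
    [0,0,0.8],
    [0,0,1]
  ],
  "spin": [0,0,0,0,0,0,0,0],
  "hand": 0.25
}}

```text
time: 37.7
tcp_pos: [0.6208, -0.0349, 0.0821]
tcp_rot: [0.542, 0.454, 0.542, -0.454]
force: [-0.4, 0.5, 0.9]
finger_gap: 0.0659
```

Emit:
{"name": "carry_out", "arguments": {
  "dp": [
    [0,0,1],
    [-0.4,0.6,0.8],
    [-0.6,0.9,0.6],
    [-0.6,0.9,0],
    [-0.6,0.9,0],
    [-0.6,0.9,0],
    [-0.6,0.9,0],
    [-0.6,0.9,0]
  ],
  "spin": [0,0,0,0,0,0,0,0],
  "hand": 0.2
}}

```text
time: 38.7
tcp_pos: [0.5008, 0.146, 0.1541]
tcp_rot: [0.542, 0.455, 0.542, -0.454]
force: [-0.2, -0.1, -0.1]
finger_gap: 0.0703
```

Emit:
{"name": "carry_out", "arguments": {
  "dp": [
    [-0.6,0.9,0],
    [-0.6,0.9,0],
    [-0.6,0.9,0],
    [-0.6,0.9,0],
    [-0.5,0.9,0],
    [-0.3,0.8,0],
    [0,0.4,0],
    [0,0,0]
  ],
  "spin": [0,0,0,0,0,0,0,0]
}}

```text
time: 39.7
tcp_pos: [0.4057, 0.3166, 0.1537]
tcp_rot: [0.542, 0.454, 0.542, -0.454]
force: [-0.5, -0.1, -0.5]
finger_gap: 0.0701
```

```bash
python3 look.py w9 .4033,.3155,.04; python3 -c "
from h import *
im=grab_frame('top');cv2.imwrite('pics/t9.png',cv2.resize(im[100:260,190:450,::-1],None,fx=3,fy=3,interpolation=cv2.INTER_CUBIC))"
```

```text
39.7 [0.4057 0.3166 0.1537] jaw 10.11 gap 0.07014791235721214
.4033,.3155,.04 ->px [317.2 191.2]
```

View pics/w9.png

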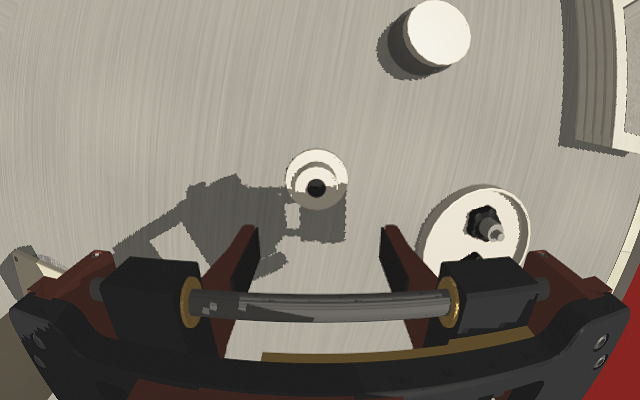

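View pics/t9.png

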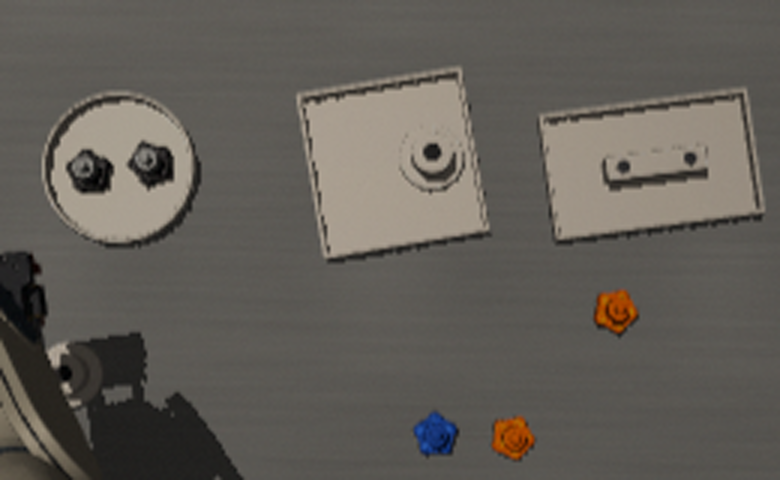

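The first hub sits flat in the square tray. The second hub's bore is at (316,188). Descending.

Emit:
{"name": "carry_out", "arguments": {
  "dp": [
    [-0.1,0.03,-0.5],
    [0,0,-0.9],
    [0,0,-0.9],
    [0,0,-0.8],
    [0,0,-0.7],
    [0,0,-0.5],
    [0,0,-0.28],
    [0,0,-0.05]
  ],
  "spin": [0,0,0,0,0,0,0,0]
}}

```text
time: 40.8
tcp_pos: [0.4021, 0.3168, 0.014]
tcp_rot: [0.542, 0.454, 0.542, -0.455]
force: [0.2, 1.0, 0.1]
finger_gap: 0.0702
```

Emit:
{"name": "carry_out", "arguments": {
  "dp": [
    [0,0,0],
    [0,0,0],
    [0,0,0],
    [0,0,0],
    [0,0,0],
    [0,0,0],
    [0,0,0],
    [0,0,0]
  ],
  "spin": [0,0,0,0,0,0,0,0],
  "hand": 1
}}

```text
time: 41.8
tcp_pos: [0.4025, 0.3172, 0.0149]
tcp_rot: [0.542, 0.454, 0.542, -0.454]
force: [0.0, -0.3, 6.3]
finger_gap: 0.0388
```

Emit:
{"name": "carry_out", "arguments": {
  "dp": [
    [0,0,0.3],
    [0,0,0.7],
    [0,0,0.9],
    [0.1,-0.2,0.8],
    [0.3,-0.5,0.3],
    [0.6,-0.8,0],
    [0.7,-0.9,0],
    [0.7,-0.9,0]
  ],
  "spin": [0,0,0,0,0,0,0,0]
}}

```text
time: 42.8
tcp_pos: [0.4746, 0.2162, 0.104]
tcp_rot: [0.542, 0.454, 0.542, -0.455]
force: [1.3, 0.6, -0.9]
finger_gap: 0.039
```

Emit:
{"name": "carry_out", "arguments": {
  "dp": [
    [0.7,-0.9,0],
    [0.7,-0.9,0],
    [0.7,-0.9,0],
    [0.7,-0.9,0],
    [0.7,-0.9,0],
    [0.5,-0.8,0],
    [0.4,-0.5,0],
    [0.05,-0.12,0]
  ],
  "spin": [0,0,0,0,0,0,0,0]
}}

```text
time: 43.8
tcp_pos: [0.608, 0.0393, 0.1041]
tcp_rot: [0.541, 0.455, 0.542, -0.455]
force: [-0.6, 0.9, -1.5]
finger_gap: 0.0391
```

```bash
python3 look.py w10; python3 -c "
from h import *
im=grab_frame('top');cv2.imwrite('pics/t10.png',cv2.resize(im[100:260,190:450,::-1],None,fx=3,fy=3,interpolation=cv2.INTER_CUBIC))"
```

```text
43.8 [0.608  0.0393 0.1041] jaw 9.96 gap 0.03911538353361261
```

View pics/w10.png

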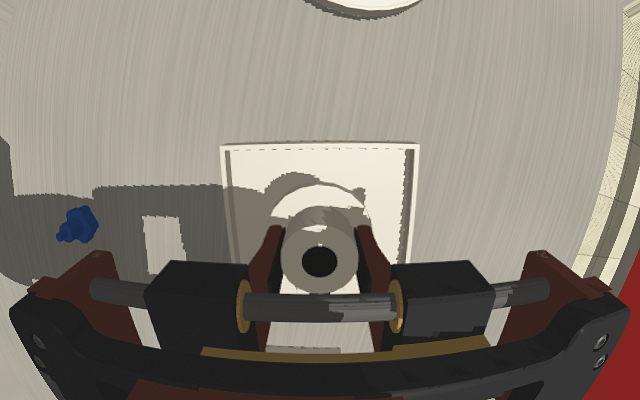

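Tray corners are at (221,145) and (419,145), with the hub centred between the side walls. The second position is 75 mm from the first hub.

Emit:
{"name": "carry_out", "arguments": {
  "dp": [
    [0,0.04,-0.3],
    [0,0,-0.6],
    [0,0,-0.6],
    [0,0,-0.5],
    [0,0,-0.4],
    [0,0,-0.25],
    [0,0,-0.13],
    [0,0,-0.01]
  ],
  "spin": [0,0,0,0,0,0,0,0]
}}

```text
time: 44.9
tcp_pos: [0.6079, 0.0416, 0.0208]
tcp_rot: [0.542, 0.454, 0.542, -0.454]
force: [-0.4, 0.6, -1.1]
finger_gap: 0.039
```

Emit:
{"name": "carry_out", "arguments": {
  "dp": [
    [0,0,-0.03],
    [0,0,-0.03],
    [0,0,0],
    [0,0,0],
    [0,0,0],
    [0,0,0],
    [0,0,0],
    [0,0,0]
  ],
  "spin": [0,0,0,0,0,0,0,0]
}}

```text
time: 45.9
tcp_pos: [0.6077, 0.0416, 0.019]
tcp_rot: [0.542, 0.454, 0.542, -0.454]
force: [0.6, -0.1, -0.1]
finger_gap: 0.0389
```

Emit:
{"name": "carry_out", "arguments": {
  "dp": [
    [0,0,-0.02],
    [0,0,-0.02],
    [0,0,0],
    [0,0,0],
    [0,0,0],
    [0,0,0],
    [0,0,0],
    [0,0,0]
  ],
  "spin": [0,0,0,0,0,0,0,0]
}}

```text
time: 46.9
tcp_pos: [0.6078, 0.0416, 0.0189]
tcp_rot: [0.542, 0.454, 0.542, -0.454]
force: [-3.5, -0.3, 10.5]
finger_gap: 0.0389
```

Emit:
{"name": "carry_out", "arguments": {
  "dp": [
    [0,0,0],
    [0,0,0],
    [0,0,0],
    [0,0,0],
    [0,0,0],
    [0,0,0.3],
    [0,0,0.8],
    [0,0,1]
  ],
  "spin": [0,0,0,0,0,0,0,0],
  "hand": 0.25
}}

```text
time: 47.9
tcp_pos: [0.6074, 0.0416, 0.0815]
tcp_rot: [0.542, 0.454, 0.542, -0.455]
force: [0.2, -0.2, 0.0]
finger_gap: 0.0659
```

Emit:
{"name": "carry_out", "arguments": {
  "dp": [
    [0,0,1],
    [0,0,1],
    [-0.3,0,1],
    [-0.8,0,1],
    [-1,0,0.5],
    [-1,0,0],
    [-1,0,0],
    [-1,0,0]
  ],
  "spin": [0,0,0,0,0,0,0,0]
}}

```text
time: 48.9
tcp_pos: [0.4538, 0.0416, 0.2165]
tcp_rot: [0.542, 0.455, 0.542, -0.454]
force: [-0.3, -0.7, 0.1]
finger_gap: 0.0657
```

Emit:
{"name": "carry_out", "arguments": {
  "dp": [
    [-0.3,0,0],
    [0,0,0],
    [0,0,0],
    [0,0,0],
    [0,0,0],
    [0,0,0],
    [0,0,0],
    [0,0,0]
  ],
  "spin": [0,0,0,0,0,0,0,0]
}}

```text
time: 49.9
tcp_pos: [0.4458, 0.0416, 0.2158]
tcp_rot: [0.542, 0.454, 0.542, -0.454]
force: [-0.3, -1.3, -1.1]
finger_gap: 0.0656
```

```bash
python3 -c "
from h import *
im=grab_frame('top');cv2.imwrite('pics/t11.png',cv2.resize(im[100:260,190:450,::-1],None,fx=3,fy=3,interpolation=cv2.INTER_CUBIC));cv2.imwrite('pics/t11f.png',im[:,:,::-1])
im=grab_frame('side');cv2.imwrite('pics/s11.png',cv2.resize(im[140:300,140:400,::-1],None,fx=3,fy=3,interpolation=cv2.INTER_CUBIC))"
```

```text
(no output)
```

View pics/t11.png

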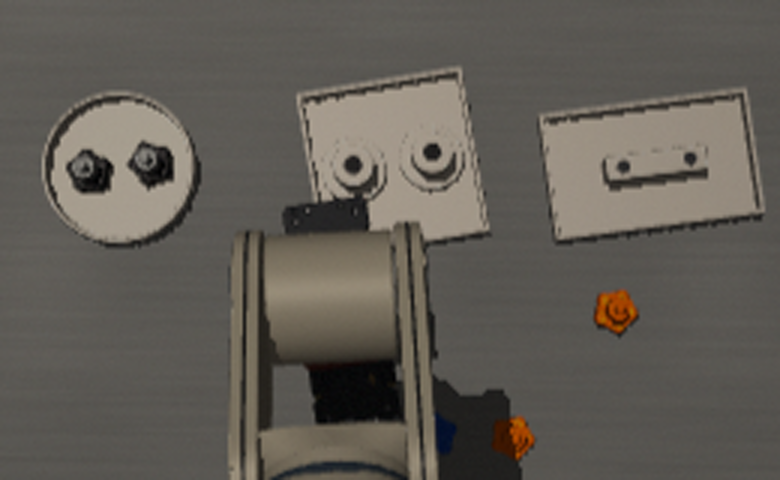

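View pics/s11.png

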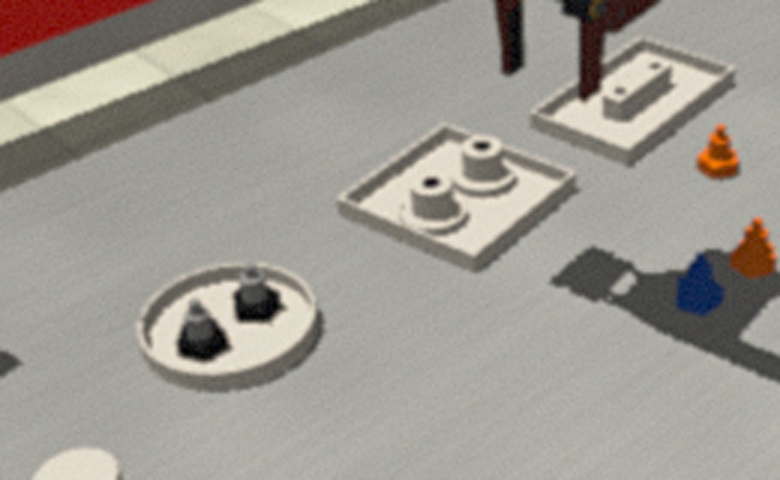

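View pics/t11f.png

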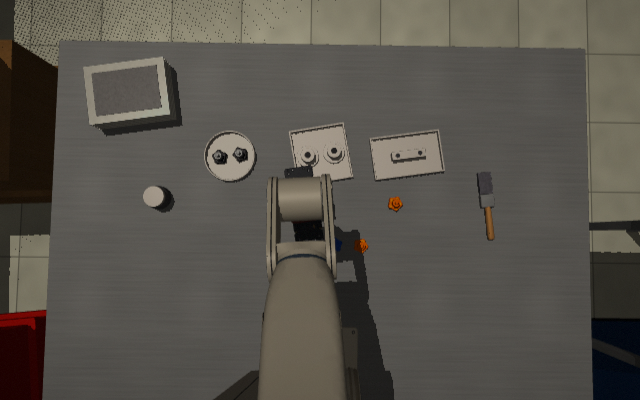

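Both hubs, both knobs and the bar stand upright in their trays. The jar (154,197) and brush (489,222) have not moved. One numeric check before handing in.

Run:
```python
from h import *
H=lambda x,y,z:hit("top",x/3+190-1/3,y/3+100-1/3,z)[:2]
def fr(p,c,d):
    t=np.radians(d);v=p-np.array(c);return (np.array([[np.cos(t),np.sin(t)],[-np.sin(t),np.cos(t)]])@v).round(4)
sq=(.6143,.0018);lg=(.6167,-.2529);di=(.6063,.2698)
print("hubs",fr(H(354,164,.044),sq,10),fr(H(431,152,.044),sq,10))
print("bar",fr((H(624,167,.032)+H(690,159,.032))/2,lg,8))
print("knobs",[np.linalg.norm(H(*p,.052)-di).round(4) for p in [(86,168),(149,158)]])
s=sense();print(s["qd"].round(3),s["force"].round(2))
from cell import job
print(job.finish_job())
```

```text
hubs [0.0021 0.0382] [ 0.0017 -0.0372]
bar [-0.0005 -0.0032]
knobs [np.float64(0.0273), np.float64(0.0337)]
[-0.    -0.002 -0.     0.    -0.     0.001] [ 0.12 -0.05  0.32]
the job is handed in; nothing more can be done
None
```

All five parts are sorted and the job is handed in, at about 50 s of the 120 s allowed. Both hubs are in the square tray, both black star knobs in the round dish, and the bar in the oblong tray. I lowered each one until it touched or all but touched the floor before releasing it. `finish_job` gave no verdict.

| Part | Last position measured from the top camera | Allowed |
|---|---|---|
| Hubs | (2, 38) and (2, −37) mm in the tray frame | ±55 mm each way |
| Knobs | 27 and 34 mm from the dish centre | 55 mm |
| Bar | (0, −3) mm in the tray frame | ±55 and ±90 mm |

- **Upright and flat:** the side and top views showed every part upright and not leaning. I judged this by eye and did not measure heights or tilt.
- **Bystanders:** the jar and brush sit at the same pixels as at the start. I never gripped the blue and orange knobs.
- **Robot:** it was at rest, clear of everything and with near-zero force when I handed in.
- **Disagreements:** the wrist and top cameras differed by 2–5 mm throughout, within the placing margins. The last hub showed no clear floor contact at the expected height, so I lowered it about 1 mm more; it then pressed with about 10 N before release.

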